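Shift the gated flow selector from second to third

ROBOT

A 6-joint arm with a two-finger parallel gripper is mounted at the origin on the work surface. World frame = base frame: x ahead of the robot, y to its left, z up, the work surface at z = 0. Lengths are in m, angles in rad, forces in N, time in s.
With the tool pointing down it reaches from about 0.3 to 0.85 m from the base axis. Payload 4.2 kg.
Tool frame: the origin (TCP) lies between the finger pads; the fingertips stand 22 mm ahead of it and the grasp point (between the pads) lies 3 mm ahead of it (manip.tip_reach is the z of the fingertips in the tool frame, in m); z points along the fingers, y is the line along which they close (so a half turn about z gives the same grasp; the last joint's range is limited). The gripper opens to 91 mm and grips with 3 to 60 N. Pads are 32 mm wide; open, the fingers measure 118 mm over their backs; the gripper's body (76 mm by 178 mm) begins 60 mm behind the grasp point.
Start: joints at [-1.174, 0.32, 1.565, -0, 1.257, -0.02], TCP at [0.233, -0.526, 0.236] pointing down, gripper open.
Joint ranges: [-3.11, 3.11], [-0.84, 2.01], [0.21, 2.61], [-1.34, 4.49], [0.05, 2.63], [-2.56, 2.56]. Speed limits (rad/s): [2.57, 2.57, 3.14, 3.14, 3.14, 3.14].

INTERFACE

Orientations are given as a unit quaternion [w, x, y, z].
In Python, from bench import manip, vision gives the robot as it stands.
- The arm moves only by the shell command python3 -m pendant 'ROWS' [FORCE]. ROWS is JSON, a list of rows, each an object with "delta_pos": the shift along the tool's x, y, z in m, a list of three; "turn": the turn about the tool's z in rad; "jaw": the opening, from 0 (shut) to 1 (fully open). A call has 1 to 12 rows; each row shifts and turns the commanded pose from where the row before left it, along the tool's axes as they then stand; what a row does not reach is not made up. A row lasts 1/10 s, in which the tool goes at most 50 mm and 8.59 degrees, less where a joint would pass 70% of its speed; a pose out of reach is approached as far as the arm can. A call with a gripper value outside its range is refused whole. The fingers move at their own pace and stop on an object; FORCE is the grip in N (left out, the last holds). Time passes only in rows, so rows that do not move let the fingers close. It gives the time, the measured TCP pose, the force, the opening and the grip force at its end, in the units of the state.
- manip.read_state(): the state, without advancing time (a new reading comes with each control period).
- vision.capture(name): name is "scene" or "top" or "wrist"; returns the picture (384x512x3 uint8, blue, green, red); there is no depth.
- vision.camera_info(name): a dict with "fx", "fy", "cx", "cy" (pixels), "dist_coeffs" ([k1, k2, p1, p2, k3] as OpenCV has them; the pictures are not rectified), "pose" (4x4, takes a point from camera to world coordinates). Camera axes: x right, y down, z forward; pixel columns grow to the right and rows downward; lengths in m; the calibration is good to about 2 mm. A picture is of the moment at which its call begins: read the wrist's pose just before it. camera_info takes no time and is no camera call; for the wrist camera it gives the pose at the moment of the call.
- manip.finish_job(): hands the job in; it is judged then, once.
Trained networks look in the newest picture that a camera, given by its name, has taken for a name from the list of things; names that differ only in an ending like _2 or _b are one class to them, and where a whole thing is asked for, a point or a joint stands for the part that bears it (a point fixed in the world has none). Each returns a list of dicts, best first, with "conf" (0 to 1); they miss things now and then, are a little off and sometimes report something else, mostly with a low value. They report only what shows in the picture. A call takes as long as a camera call.
- vision.spot_in(camera, label): "centre" ([x, y, z] in m, in world coordinates, good to about 4 mm: the middle of the surface that is visible of it).
- vision.silhouettes(camera, label): "region" (384x512 bool, what is visible of it).
- vision.landmark_of(camera, label): "centre" ([x, y, z] in m, in world coordinates, good to about 4 mm: a listed point, or the origin of a listed thing).
The state is a dict: "clock": time; "qpos": joint angles; "joint_velocities": joint speeds; "joint_efforts": joint torques, N m; "tool_pos": TCP position; "tcp_rot": TCP orientation; "wrist_force": force on the tool from outside, world axes, zero at the start; "wrist_torque": the same for the moment, N m; "grip_width": opening from 0.0 (shut) to 1.0 (fully open); "grip_force": force on a finger pad.
Only numpy, scipy, OpenCV 4.12 (cv2) and the standard library are available. Lean on these libraries where they do the work, as an engineer would, in place of code of your own. Each camera call takes 0.05 s, during which the arm holds its last target. There are 200 camera calls.

TASK

The lever of the blue flow selector stands in its second slot (near left). Change the test bench over to the third line: with closed fingertips push the black knob forward into the crossway of the H-gate, across to the right, then forward into the third slot (far right) until it is fully home, and leave it there. Only push the knob from outside, never take it between the fingers or force the lever; do not run it into the first (far left) or fourth (near right) slot on the way, and leave the meters, tools and other things around it where they are.

Things in the scene. Friction and masses are not known exactly. Their poses are not given: they have to be found in the camera images.
- selector: Flow selector, fixed to the bench: blue valve block 126 x 126 mm on a dark base plate 160 x 160 x 10 mm with bolts, a bright steel gate plate on top (top face 116 mm above the bench). Origin: centre of its underside on the bench. Its x axis points forward, away from the robot, its y axis to the left; it is turned by up to about 0.35 rad either way.
- gate (a point): Centre of the H-gate on the top face of the gate plate, 116 mm above the bench; axes as the selector's (x forward, y left). All slots are 16 mm wide, inner corners rounded 5 mm: two legs along x, centred 18 mm left and right of this point, each running 26 mm forward and 26 mm back of it, joined by one crossway along y through this point. The 12 mm shank runs in them.
- third_slot (a point): Point where the lever's shank stands in the gate plate's top face when home in the third slot, the far right end of the H (20 mm forward, 19 mm right of its centre). Dots mark the slot ends: first = far left, one black dot; second = near left, two black dots; third = far right, three yellow dots; fourth = near right, four black dots. Axes as the selector's.
- lever_pivot (a point): Point about which the lever turns, inside the selector, on its vertical axis 28 mm above the bench; axes as the selector's. With lean a (joint lever_across) and fore-aft angle f (joint lever_fore) the knob's centre lies 200 mm x (sin f, -sin a cos f, cos a cos f) from it in these axes.
- knob (a point): Centre of the black ball knob, 46 mm in diameter, on a 12 mm steel shank with a 20 mm collar 16 to 32 mm below the knob's centre. It is 200 mm from the pivot: 228 mm above the bench when upright. z points up along the lever; upright, x and y are the selector's. From the middle of the gate the knob moves about 44 mm forward, back, left or right to the stops.
- lever_across (a joint): Lean of the lever across the gate (rad): 0 in the middle, positive to the right; about -0.22 against the left stop, +0.22 against the right stop. It starts in the left leg, at about -0.21.
- lever_fore (a joint): Fore-aft angle of the lever (rad): 0 in the middle of the crossway, positive forward, away from the robot; about +0.22 or -0.22 fully home in a slot. The crossway leaves 0.02 rad of play either side of 0. Starts in the second slot, from -0.21 to -0.10. Friction holds the lever wherever it is left, no spring; moving it takes 2 to 4 N at the knob.
- meter_blue: Loose water meter, left of the selector: bronze body 92 mm wide, 190 mm over its pipe ends, black register with an upright blue lid, 120 mm high. Origin at its underside. To be left alone.
- meter_grey: Loose water meter, right of the selector: the same bronze body with a grey register without lid, 91 mm high. Origin at its underside. To be left alone.
- union_nut: Loose brass pipe union, 44 mm wide, 45 mm high, standing beyond the selector. Origin at its underside. To be left alone.
- spanner: Loose steel spanner, 200 mm long, lying on the bench at one side. To be left alone.
- screwdriver: Loose screwdriver lying on the bench at one side. To be left alone.
- leak_spray: Loose white bottle with red cap, 60 mm wide, 170 mm high, standing at one side. Origin at its underside. To be left alone.
- mug: Loose blue mug, 80 mm wide, 95 mm high, standing at one side. Origin at its underside. To be left alone.

How it is judged:
By the outcome, as a careful person would: the job done as asked, in the order asked, and still so for the second after the job is handed in, with the robot touching nothing.
It also fails if it takes over 45 s, if anything falls off the work surface, if the arm or the gripper's body presses on something with over 40 N, if the wrist force passes 120 N, or if a joint passes its speed limit or range.

## Working session

There is one attempt and no reset: what is moved stays moved. The work goes in short steps, Python scripts to look and compute and a shell command to move; the robot and the scene stay as the last step left them, time stands still between calls to the robot, and variables do not carry over. Pictures are saved under pics/ and viewed, at most 10 in all, crops included, and the job is handed in when it is done.

```bash
mkdir -p pics; python3 - <<'E'
from bench import manip, vision
import cv2, numpy as np
a=vision.capture("scene"); b=vision.capture("top")
cv2.imwrite("pics/a.png",a); cv2.imwrite("pics/b.png",b)
for c in("scene","top"):
  for l in("selector","gate","third_slot","lever_pivot","knob","meter_blue","meter_grey","union_nut","leak_spray","mug"):
    r=vision.landmark_of(c,l)
    print(c,l,[(np.round(x["centre"],3).tolist(),round(x["conf"],2)) for x in r[:2]])
s=manip.read_state(); print(s["clock"],s["tool_pos"],s["tcp_rot"],s["grip_width"],manip.tip_reach)
E
```

```text
scene selector [([0.533, 0.119, -0.003], 0.78)]
scene gate [([0.532, 0.121, 0.119], 0.88)]
scene third_slot [([0.554, 0.098, 0.118], 0.59), ([0.529, 0.116, 0.028], 0.29)]
scene lever_pivot [([0.532, 0.114, 0.026], 0.96)]
scene knob [([0.492, 0.152, 0.217], 0.63), ([0.392, 0.505, 0.002], 0.5)]
scene meter_blue [([0.541, 0.317, 0.004], 0.59)]
scene meter_grey []
scene union_nut [([0.669, 0.153, -0.0], 0.6), ([0.599, 0.534, 0.002], 0.57)]
scene leak_spray [([0.563, -0.476, 0.002], 0.98)]
scene mug [([0.601, 0.537, 0.004], 0.75), ([0.561, -0.06, 0.0], 0.65)]
top selector [([0.533, 0.114, 0.003], 0.87)]
top gate [([0.532, 0.116, 0.114], 0.72)]
top third_slot [([0.55, 0.102, 0.115], 0.87)]
top lever_pivot []
top knob [([0.486, 0.152, 0.218], 0.54)]
top meter_blue [([0.544, 0.318, -0.001], 0.94)]
top meter_grey [([0.551, 0.1, 0.114], 0.73), ([0.563, -0.06, -0.001], 0.65)]
top union_nut [([0.667, 0.153, -0.002], 0.66)]
top leak_spray [([0.565, -0.482, -0.003], 0.88), ([0.53, 0.116, 0.115], 0.2)]
top mug [([0.604, 0.524, -0.0], 0.62), ([0.531, 0.114, 0.004], 0.24)]
1.1 [ 0.23280888 -0.52579945  0.23597883] [6.71759843e-05 9.78363399e-01 2.06893826e-01 2.37622766e-05] 1.0027044405807892 0.022
```

View pics/b.png

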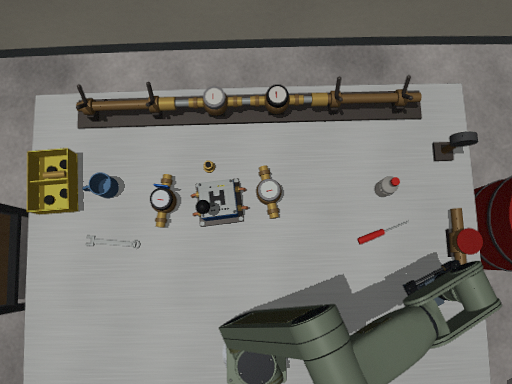

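View pics/a.png

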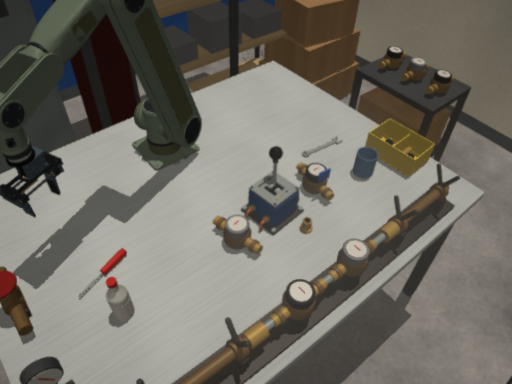

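Near-left knob at about (204,207) in the top view; the selector is turned slightly to the left. I'll raise the tool, shut the fingers and go over to it.

```bash
python3 -m pendant '[{"delta_pos":[0,0,-0.04],"turn":0.106,"jaw":0},{"delta_pos":[0,0,-0.04],"turn":0.106,"jaw":0},{"delta_pos":[0,0,-0.04],"turn":0.106,"jaw":0},{"delta_pos":[0.0145,-0.04,0],"turn":0,"jaw":0},{"delta_pos":[0.0145,-0.04,0],"turn":0,"jaw":0},{"delta_pos":[0.0145,-0.04,0],"turn":0,"jaw":0},{"delta_pos":[0.0145,-0.04,0],"turn":0,"jaw":0},{"delta_pos":[0.0145,-0.04,0],"turn":0,"jaw":0},{"delta_pos":[0.0145,-0.04,0],"turn":0,"jaw":0},{"delta_pos":[0.0145,-0.04,0],"turn":0,"jaw":0},{"delta_pos":[0.0145,-0.04,0],"turn":0,"jaw":0},{"delta_pos":[0.0145,-0.04,0],"turn":0,"jaw":0}]' 20
python3 -m pendant '[{"delta_pos":[0.0145,-0.04,0],"turn":0,"jaw":0},{"delta_pos":[0.0145,-0.04,0],"turn":0,"jaw":0},{"delta_pos":[0.0145,-0.04,0],"turn":0,"jaw":0},{"delta_pos":[0.0145,-0.04,0],"turn":0,"jaw":0},{"delta_pos":[0.0145,-0.04,0],"turn":0,"jaw":0},{"delta_pos":[0.0145,-0.04,0],"turn":0,"jaw":0},{"delta_pos":[0.0145,-0.04,0],"turn":0,"jaw":0},{"delta_pos":[0,0,0],"turn":0,"jaw":0}]'
python3 - <<'E'
from bench import manip, vision
import cv2, numpy as np
a=vision.capture("wrist"); cv2.imwrite("pics/c.png",a)
print(np.round(vision.camera_info("wrist")["pose"],3))
for l in("gate","third_slot","lever_pivot","knob","selector"):
    r=vision.landmark_of("wrist",l)
    print(l,[(np.round(x["centre"],4).tolist(),round(x["conf"],2)) for x in r[:2]])
print(manip.read_state()["clock"])
E
```

```text
clock: 2.3
tool_pos: [0.3271, -0.153, 0.3562]
tcp_rot: [0.0, 0.999, 0.049, 0.001]
wrist_force: [1.0, 0.8, -0.4]
grip_width: 0.008
grip_force: 0.0
clock: 3.1
tool_pos: [0.4012, 0.138, 0.3555]
tcp_rot: [-0.001, 0.999, 0.052, -0.0]
wrist_force: [0.6, -1.2, -0.4]
grip_width: 0.007
grip_force: 0.0
[[ 0.103 -0.963 -0.249  0.47 ]
 [-0.995 -0.1   -0.026  0.143]
 [ 0.001  0.25  -0.968  0.505]
 [ 0.     0.     0.     1.   ]]
gate [([0.5563, 0.0997, 0.1139], 0.68), ([0.5342, 0.1153, 0.1152], 0.58)]
third_slot [([0.5547, 0.1012, 0.1145], 0.83)]
lever_pivot [([0.553, 0.0997, 0.1102], 0.62)]
knob [([0.4908, 0.1537, 0.2187], 0.88)]
selector [([0.5356, 0.1165, -0.0031], 0.9)]
3.4
```

View pics/c.png

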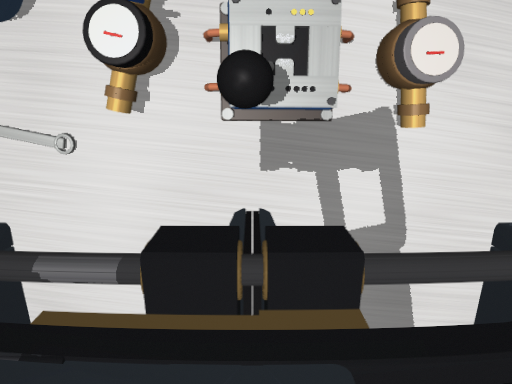

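The wrist view shows the knob at about (245,79), the H-gate centred at about (285,50) with its base edge nearly level in the image (so yaw is about 0.10), and yellow dots at (302,12). I'll convert these to positions and check them.

```bash
cat > h.py <<'E'
from bench import manip, vision
import cv2, numpy as np
def world(cam,pts,z):
    i=vision.camera_info(cam);K=np.array([[i["fx"],0,i["cx"]],[0,i["fy"],i["cy"]],[0,0,1]])
    u=cv2.undistortPoints(np.float64(pts).reshape(-1,1,2),K,np.float64(i["dist_coeffs"])).reshape(-1,2)
    T=np.array(i["pose"]);d=np.c_[u,np.ones(len(u))]@T[:3,:3].T;o=T[:3,3]
    return o+d*((z-o[2])/d[:,2])[:,None]
YAW=0.10
def sel(p,g):
    c,s=np.cos(YAW),np.sin(YAW);d=np.asarray(p)[...,:2]-g
    return np.stack([c*d[...,0]+s*d[...,1],-s*d[...,0]+c*d[...,1]],-1)
E
python3 - <<'E'
from h import *
print("bolts/pins", world("wrist",[[207,87],[348,88],[207,34],[351,36]],.09).round(4).tolist())
w=world("wrist",[[221,120],[332,120]],.01);print("base front",w.round(4).tolist())
w=world("wrist",[[262,26],[309,26],[309,76],[285.5,51]],.116);print("H",w.round(4).tolist())
vision.capture("wrist")
r=vision.silhouettes("wrist","knob")
for q in r[:1]:
    m=q["region"].astype(np.uint8);c,_=cv2.findContours(m,0,2);c=max(c,key=cv2.contourArea)
    (x,y),R=cv2.minEnclosingCircle(c);print(q["conf"],x,y,R,m.sum())
print("knob",world("wrist",[[245,79]],.22).round(4).tolist())
s=manip.read_state();print(s["tool_pos"])
E
```

```text
bolts/pins [[0.4868, 0.1945, 0.09], [0.5025, 0.0276, 0.09], [0.5463, 0.1989, 0.09], [0.5613, 0.0328, 0.09]]
base front [[0.4459, 0.1817, 0.01], [0.4619, 0.0224, 0.01]]
H [[0.5552, 0.1368, 0.116], [0.5605, 0.0865, 0.116], [0.5085, 0.0799, 0.116], [0.532, 0.1088, 0.116]]
0.65 239.1216278076172 76.28378295898438 30.464750289916992 2581
knob [[0.4907, 0.1473, 0.22]]
[0.40040023 0.13292021 0.35617838]
```

```bash
python3 -c "
import cv2
a=cv2.imread('pics/c.png');cv2.imwrite('pics/d.png',cv2.resize(a[0:130,190:370],None,fx=4,fy=4,interpolation=cv2.INTER_CUBIC))"
```

```text
(no output)
```

View pics/d.png

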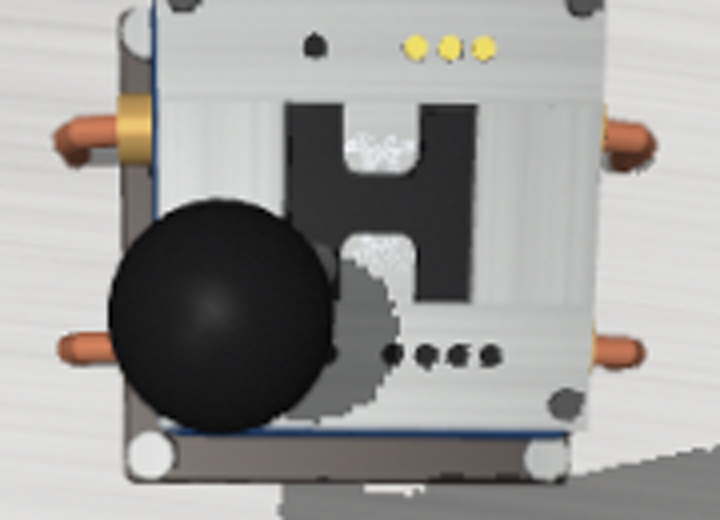

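```bash
python3 - <<'E'
from h import *
i=vision.camera_info("wrist");print(np.round(i["pose"],4)[:3,3])
a=vision.capture("wrist")
t=cv2.imread("pics/c.png")[2:100,275:345]
m=cv2.matchTemplate(a,t,cv2.TM_CCOEFF_NORMED);_,v,_,p=cv2.minMaxLoc(m);print("shift",p[0]-275,p[1]-2,v)
g=world("wrist",[[285+p[0]-275,50.5+p[1]-2]],.116);print("gate",g)
k=[]
for _ in range(2):
  q=vision.silhouettes("wrist","knob")[0];c,_=cv2.findContours(q["region"].astype(np.uint8),0,2);c=max(c,key=cv2.contourArea)
  (x,y),R=cv2.minEnclosingCircle(c);k.append((x,y));print(q["conf"],x,y,R)
w=world("wrist",k,.22);print("knob",w,sel(w,g[0,:2]))
for l in("gate","third_slot","knob"):
    print(l,[(np.round(x["centre"],4).tolist(),round(x["conf"],2)) for x in vision.landmark_of("wrist",l)[:2]])
s=manip.read_state();print(s["clock"],s["tool_pos"],s["tcp_rot"])
E
```

```text
[0.47   0.1397 0.5055]
shift -6 -1 0.9795402884483337
gate [[0.53301641 0.11631398 0.116     ]]
0.91 238.94229125976562 76.23595428466797 31.023082733154297
0.91 238.94229125976562 76.23595428466797 31.023082733154297
knob [[0.49247809 0.15286004 0.22      ]
 [0.49247809 0.15286004 0.22      ]] [[-0.03668728  0.04041056]
 [-0.03668728  0.04041056]]
gate [([0.5322, 0.1142, 0.1132], 0.77)]
third_slot [([0.5538, 0.0993, 0.1134], 0.92)]
knob [([0.4896, 0.1524, 0.2163], 0.89)]
3.8 [0.40051899 0.13373845 0.35600396] [3.49589518e-05 9.98791679e-01 4.91443801e-02 1.03321981e-04]
```

```bash
python3 -m pendant '[{"delta_pos":[0,-0.0035,0.043],"turn":0,"jaw":0},{"delta_pos":[0,-0.0035,0.043],"turn":0,"jaw":0},{"delta_pos":[0,-0.0035,0.043],"turn":0,"jaw":0},{"delta_pos":[0.02,0,0],"turn":0,"jaw":0},{"delta_pos":[0.02,0,0],"turn":0,"jaw":0},{"delta_pos":[0,0,0],"turn":0,"jaw":0},{"delta_pos":[0,0,0],"turn":0,"jaw":0}]'
python3 - <<'E'
from h import *
s=manip.read_state();print(s["tool_pos"],s["tcp_rot"],sel(s["tool_pos"],np.array([.533,.116])),s["wrist_force"])
E
```

```text
clock: 4.5
tool_pos: [0.4391, 0.1483, 0.2268]
tcp_rot: [0.0, 0.999, 0.049, -0.001]
wrist_force: [0.6, -0.3, -0.2]
grip_width: 0.007
grip_force: 0.0
[0.43905589 0.14829757 0.22676896] [ 1.35849116e-04  9.98785431e-01  4.92683311e-02 -5.25774758e-04] [-0.0902504   0.04151498] [ 0.64218489 -0.30989445 -0.19849133]
```

```bash
python3 -m pendant '[{"delta_pos":[0.005,0,0],"turn":0,"jaw":0},{"delta_pos":[0.005,0,0],"turn":0,"jaw":0},{"delta_pos":[0.005,0,0],"turn":0,"jaw":0},{"delta_pos":[0.005,0,0],"turn":0,"jaw":0},{"delta_pos":[0.005,0,0],"turn":0,"jaw":0},{"delta_pos":[0,0,0],"turn":0,"jaw":0}]'
python3 -m pendant '[{"delta_pos":[0.005,0,0],"turn":0,"jaw":0},{"delta_pos":[0.005,0,0],"turn":0,"jaw":0},{"delta_pos":[0.005,0,0],"turn":0,"jaw":0},{"delta_pos":[0.002,0,0],"turn":0,"jaw":0},{"delta_pos":[0,0,0],"turn":0,"jaw":0}]'
python3 - <<'E'
from h import *
s=manip.read_state();print(sel(s["tool_pos"],np.array([.533,.116])),s["wrist_force"])
a=vision.capture("wrist");cv2.imwrite("pics/e.png",a)
for c in("wrist","scene","top"):
  vision.capture(c)
  for q in vision.landmark_of(c,"knob")[:1]:print(c,q,sel(q["centre"],np.array([.533,.116])))
E
```

```text
clock: 5.1
tool_pos: [0.4646, 0.1509, 0.2269]
tcp_rot: [-0.0, 0.999, 0.049, -0.0]
wrist_force: [-2.3, 0.3, 2.5]
grip_width: 0.005
grip_force: 1.4
clock: 5.6
tool_pos: [0.4816, 0.1526, 0.2269]
tcp_rot: [-0.0, 0.999, 0.049, 0.0]
wrist_force: [-2.6, 0.6, 0.9]
grip_width: 0.006
grip_force: 1.2
[-0.04749987  0.04153316] [-2.63715942  0.59987362  0.93255366]
wrist {'centre': [0.5179, 0.1557, 0.2203], 'conf': 0.9} [-0.01106118  0.04100915]
scene {'centre': [0.5176, 0.1539, 0.2226], 'conf': 0.73} [-0.01153938  0.03924809]
```

View pics/e.png

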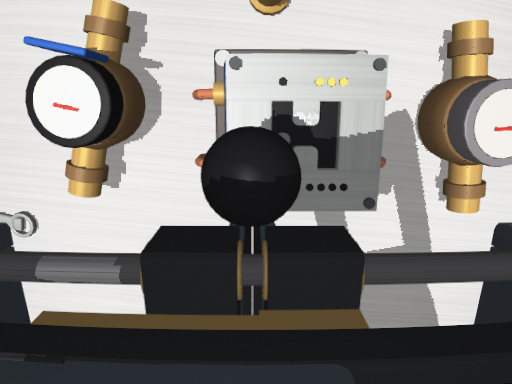

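The knob (251,176) sits squarely ahead of the fingers. Contact arithmetic and the networks agree it is about 10 mm short of the crossway.

```bash
python3 -m pendant '[{"delta_pos":[0.004,0,0],"turn":0,"jaw":0},{"delta_pos":[0.004,0,0],"turn":0,"jaw":0},{"delta_pos":[0.0015,0,0],"turn":0,"jaw":0},{"delta_pos":[0,0,0],"turn":0,"jaw":0}]'
python3 - <<'E'
from h import *
G=np.array([.533,.116])
s=manip.read_state();print(sel(s["tool_pos"],G),s["wrist_force"])
i=vision.camera_info("wrist");a=vision.capture("wrist");cv2.imwrite("pics/f.png",a)
for l in("knob","gate","third_slot"):
  for q in vision.landmark_of("wrist",l)[:1]:print(l,q,sel(q["centre"],G))
q=vision.silhouettes("wrist","knob")[0];c,_=cv2.findContours(q["region"].astype(np.uint8),0,2);c=max(c,key=cv2.contourArea)
(x,y),R=cv2.minEnclosingCircle(c);print(x,y,R,sel(world("wrist",[[x,y]],.2236),G))
vision.capture("scene")
for q in vision.landmark_of("scene","knob")[:1]:print(q,sel(q["centre"],G))
E
```

```text
clock: 6.35
tool_pos: [0.4909, 0.1535, 0.2269]
tcp_rot: [0.0, 0.999, 0.049, 0.0]
wrist_force: [-1.6, 0.1, 1.9]
grip_width: 0.003
grip_force: 1.2
[-0.0381183   0.04151881] [-1.59032176  0.07645423  1.89227539]
knob {'centre': [0.5256, 0.155, 0.22], 'conf': 0.78} [-0.00346953  0.03954393]
gate {'centre': [0.5336, 0.1133, 0.1168], 'conf': 0.82} [ 0.00032745 -0.00274641]
third_slot {'centre': [0.5507, 0.0998, 0.1114], 'conf': 0.55} [ 0.01599427 -0.01788612]
250.3704071044922 176.74191284179688 50.48502731323242 [[-0.00029431  0.04212418]]
{'centre': [0.5303, 0.1567, 0.2247], 'conf': 0.72} [0.00137671 0.04076622]
```

```bash
python3 -m pendant '[{"delta_pos":[-0.02,0,0],"turn":0,"jaw":0},{"delta_pos":[0,-0.026,0],"turn":0,"jaw":0},{"delta_pos":[0,-0.026,0],"turn":0,"jaw":0},{"delta_pos":[0,0,0],"turn":0,"jaw":0},{"delta_pos":[0.029,0,0],"turn":0,"jaw":0},{"delta_pos":[0.029,0,0],"turn":0,"jaw":0},{"delta_pos":[0,0,0],"turn":0,"jaw":0},{"delta_pos":[0,0.005,0],"turn":0,"jaw":0},{"delta_pos":[0,0,0],"turn":0,"jaw":0}]'
python3 - <<'E'
from h import *
G=np.array([.533,.116])
s=manip.read_state();print(sel(s["tool_pos"],G),s["wrist_force"])
vision.capture("wrist")
q=vision.silhouettes("wrist","knob")[0];c,_=cv2.findContours(q["region"].astype(np.uint8),0,2);c=max(c,key=cv2.contourArea)
(x,y),R=cv2.minEnclosingCircle(c);print(x,y,R,sel(world("wrist",[[x,y]],.2236),G))
E
```

```text
clock: 7.6
tool_pos: [0.5231, 0.2028, 0.2267]
tcp_rot: [0.0, 0.999, 0.049, -0.0]
wrist_force: [-0.1, -0.6, 0.5]
grip_width: 0.002
grip_force: 0.0
[-0.00118771  0.08738475] [-0.07039918 -0.63397033  0.48703699]
353.4361572265625 226.6914825439453 45.585994720458984 [[0.01234204 0.03893714]]
```

```bash
python3 -m pendant '[{"delta_pos":[0,0.005,0],"turn":0,"jaw":0},{"delta_pos":[0,0.004,0],"turn":0,"jaw":0},{"delta_pos":[0,0.003,0],"turn":0,"jaw":0},{"delta_pos":[0,0.003,0],"turn":0,"jaw":0},{"delta_pos":[0,0,0],"turn":0,"jaw":0}]'
python3 -m pendant '[{"delta_pos":[0,0.003,0],"turn":0,"jaw":0},{"delta_pos":[0,0.002,0],"turn":0,"jaw":0},{"delta_pos":[0,0,0],"turn":0,"jaw":0}]'
python3 - <<'E'
from h import *
G=np.array([.533,.116])
s=manip.read_state();print(sel(s["tool_pos"],G),s["wrist_force"])
cv2.imwrite("pics/g.png",vision.capture("wrist"))
E
```

```text
clock: 8.2
tool_pos: [0.5254, 0.1894, 0.2275]
tcp_rot: [-0.001, 0.999, 0.049, 0.0]
wrist_force: [-1.4, 2.9, 2.4]
grip_width: 0.006
grip_force: 1.4
clock: 8.5
tool_pos: [0.5259, 0.1841, 0.2272]
tcp_rot: [-0.0, 0.999, 0.049, 0.0]
wrist_force: [1.0, 3.4, 3.3]
grip_width: 0.006
grip_force: 1.8
[-0.00027081  0.06844725] [1.00853443 3.41138219 3.27778482]
```

View pics/g.png

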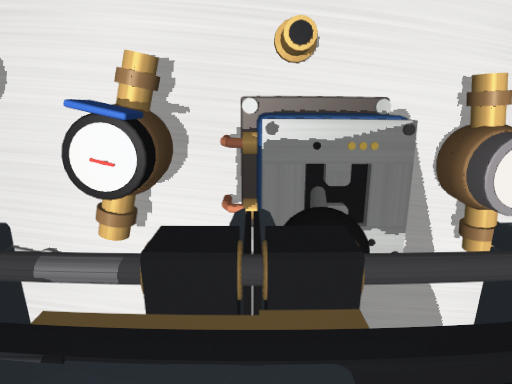

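The force is only 3.4 N, so the knob is sliding freely: the shank at about (318,195) is in the crossway. I'll keep pushing right.

```bash
python3 -m pendant '[{"delta_pos":[0,0.004,0],"turn":0,"jaw":0},{"delta_pos":[0,0.004,0],"turn":0,"jaw":0},{"delta_pos":[0,0.004,0],"turn":0,"jaw":0},{"delta_pos":[0,0.004,0],"turn":0,"jaw":0},{"delta_pos":[0,0.004,0],"turn":0,"jaw":0},{"delta_pos":[0,0,0],"turn":0,"jaw":0}]'
python3 -m pendant '[{"delta_pos":[0,0.005,0],"turn":0,"jaw":0},{"delta_pos":[0,0.005,0],"turn":0,"jaw":0},{"delta_pos":[0,0.005,0],"turn":0,"jaw":0},{"delta_pos":[0,0.005,0],"turn":0,"jaw":0},{"delta_pos":[0,0.005,0],"turn":0,"jaw":0},{"delta_pos":[0,0.005,0],"turn":0,"jaw":0},{"delta_pos":[0,0.005,0],"turn":0,"jaw":0},{"delta_pos":[0,0,0],"turn":0,"jaw":0}]'
python3 - <<'E'
from h import *
G=np.array([.533,.116])
s=manip.read_state();print(sel(s["tool_pos"],G),s["wrist_force"])
for c in("scene","top"):
  vision.capture(c)
  for q in vision.landmark_of(c,"knob")[:1]:print(q,sel(q["centre"],G))
E
```

```text
clock: 9.15
tool_pos: [0.5276, 0.1631, 0.2267]
tcp_rot: [0.001, 0.999, 0.049, -0.0]
wrist_force: [-1.4, 1.5, 1.6]
grip_width: 0.006
grip_force: 0.5
clock: 9.95
tool_pos: [0.5311, 0.1282, 0.2267]
tcp_rot: [0.001, 0.999, 0.049, -0.0]
wrist_force: [-1.0, -0.6, -0.4]
grip_width: 0.007
grip_force: 0.0
[-0.00072025  0.01234641] [-0.95225459 -0.60732196 -0.39055121]
{'centre': [0.5361, 0.093, 0.2244], 'conf': 0.66} [ 0.00078834 -0.02319458]
{'centre': [0.5662, -0.4841, -0.0027], 'conf': 0.73} [-0.0268759  -0.60041647]
```

```bash
python3 -m pendant '[{"delta_pos":[0,0.004,0],"turn":0,"jaw":0},{"delta_pos":[0,0.004,0],"turn":0,"jaw":0},{"delta_pos":[0,0.004,0],"turn":0,"jaw":0},{"delta_pos":[0,0.003,0],"turn":0,"jaw":0},{"delta_pos":[0,0.002,0],"turn":0,"jaw":0},{"delta_pos":[0,0,0],"turn":0,"jaw":0}]'
python3 - <<'E'
from h import *
G=np.array([.533,.116])
s=manip.read_state();print(sel(s["tool_pos"],G),s["wrist_force"])
for c in("scene","wrist"):
  vision.capture(c)
  for q in vision.landmark_of(c,"knob")[:1]:print(q,sel(q["centre"],G))
E
```

```text
clock: 10.75
tool_pos: [0.5328, 0.1119, 0.2269]
tcp_rot: [0.0, 0.999, 0.049, -0.0]
wrist_force: [-1.0, 1.3, -0.9]
grip_width: 0.004
grip_force: 0.4
[-0.00057572 -0.00401789] [-0.98476366  1.25767151 -0.8779882 ]
{'centre': [0.5376, 0.0765, 0.2242], 'conf': 0.76} [ 0.0006336 -0.0397619]
```

```bash
python3 -m pendant '[{"delta_pos":[0,0.001,0],"turn":0,"jaw":0},{"delta_pos":[0,0,0],"turn":0,"jaw":0},{"delta_pos":[0,-0.02,0],"turn":0,"jaw":0},{"delta_pos":[0,0,0],"turn":0,"jaw":0},{"delta_pos":[-0.035,0,0],"turn":0,"jaw":0},{"delta_pos":[-0.035,0,0],"turn":0,"jaw":0},{"delta_pos":[0,0,0],"turn":0,"jaw":0},{"delta_pos":[0,0.028,0],"turn":0,"jaw":0},{"delta_pos":[0,0.028,0],"turn":0,"jaw":0},{"delta_pos":[0,0,0],"turn":0,"jaw":0}]'
python3 - <<'E'
from h import *
G=np.array([.533,.116])
s=manip.read_state();print(sel(s["tool_pos"],G),s["wrist_force"])
cv2.imwrite("pics/i.png",vision.capture("wrist"))
for q in vision.landmark_of("wrist","knob")[:1]:print(q,sel(q["centre"],G))
E
```

```text
clock: 11.95
tool_pos: [0.4677, 0.0661, 0.2272]
tcp_rot: [0.001, 0.999, 0.048, 0.001]
wrist_force: [-0.1, 0.1, -0.0]
grip_width: 0.004
grip_force: 0.0
[-0.07000088 -0.0430985 ] [-0.10384051  0.10704988 -0.04872435]
{'centre': [0.5379, 0.078, 0.2229], 'conf': 0.81} [ 0.00108185 -0.03829934]
```

View pics/i.png

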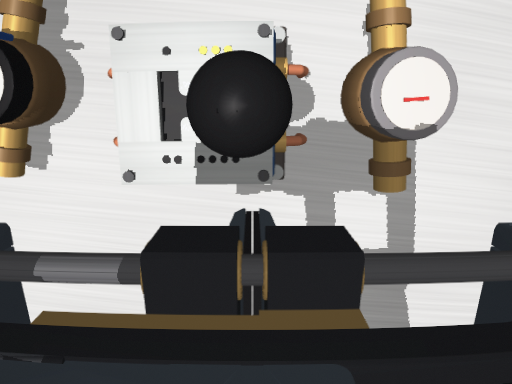

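The knob (240,104) stands over the right leg, level with the crossway and ahead of the fingers. Now I'll push forward.

```bash
python3 -m pendant '[{"delta_pos":[0.014,-0.002,0],"turn":0,"jaw":0},{"delta_pos":[0.012,0,0],"turn":0,"jaw":0},{"delta_pos":[0.004,0,0],"turn":0,"jaw":0},{"delta_pos":[0.004,0,0],"turn":0,"jaw":0},{"delta_pos":[0.004,0,0],"turn":0,"jaw":0},{"delta_pos":[0.004,0,0],"turn":0,"jaw":0},{"delta_pos":[0,0,0],"turn":0,"jaw":0}]'
python3 -m pendant '[{"delta_pos":[0.004,0,0],"turn":0,"jaw":0},{"delta_pos":[0.004,0,0],"turn":0,"jaw":0},{"delta_pos":[0.004,0,0],"turn":0,"jaw":0},{"delta_pos":[0.004,0,0],"turn":0,"jaw":0},{"delta_pos":[0,0,0],"turn":0,"jaw":0}]'
python3 - <<'E'
from h import *
G=np.array([.533,.116])
s=manip.read_state();print(sel(s["tool_pos"],G),s["wrist_force"])
for c in("scene","wrist"):
  vision.capture(c)
  for q in vision.landmark_of(c,"knob")[:1]:print(q,sel(q["centre"],G))
E
```

```text
clock: 12.75
tool_pos: [0.5086, 0.0751, 0.2268]
tcp_rot: [-0.0, 0.999, 0.049, -0.0]
wrist_force: [-2.2, 1.3, 0.7]
grip_width: 0.001
grip_force: 1.1
clock: 13.25
tool_pos: [0.525, 0.0765, 0.2268]
tcp_rot: [0.0, 0.999, 0.049, 0.0]
wrist_force: [-3.1, 0.8, 0.9]
grip_width: 0.003
grip_force: 0.9
[-0.01189309 -0.03855296] [-3.1419617   0.77083961  0.92423519]
{'centre': [0.567, 0.0827, 0.2224], 'conf': 0.58} [ 0.03050569 -0.03652797]
{'centre': [0.5613, 0.0803, 0.2215], 'conf': 0.83} [ 0.02459456 -0.03834693]
```

Moving freely in the third slot at about 3 N. About 16 mm to go; slow, stopping when force rises.

```bash
python3 -m pendant '[{"delta_pos":[0.004,0,0],"turn":0,"jaw":0},{"delta_pos":[0.004,0,0],"turn":0,"jaw":0},{"delta_pos":[0.003,0,0],"turn":0,"jaw":0},{"delta_pos":[0.002,0,0],"turn":0,"jaw":0},{"delta_pos":[0,0,0],"turn":0,"jaw":0}]'
python3 -m pendant '[{"delta_pos":[0.0015,0,0],"turn":0,"jaw":0},{"delta_pos":[0,0,0],"turn":0,"jaw":0}]'
python3 -m pendant '[{"delta_pos":[0.001,0,0],"turn":0,"jaw":0},{"delta_pos":[0,0,0],"turn":0,"jaw":0}]'
```

```text
clock: 13.95
tool_pos: [0.5374, 0.0776, 0.2266]
tcp_rot: [0.0, 0.999, 0.049, -0.0]
wrist_force: [-1.8, 1.2, -1.1]
grip_width: 0.003
grip_force: 1.0
clock: 14.15
tool_pos: [0.5388, 0.0777, 0.2268]
tcp_rot: [0.0, 0.999, 0.049, -0.0]
wrist_force: [-2.3, 0.8, -2.2]
grip_width: 0.007
grip_force: 1.1
clock: 14.35
tool_pos: [0.5398, 0.0778, 0.2269]
tcp_rot: [0.0, 0.999, 0.049, 0.0]
wrist_force: [-1.6, -0.5, -1.1]
grip_width: 0.003
grip_force: 1.2
```

```bash
python3 -m pendant '[{"delta_pos":[0.0015,0,0],"turn":0,"jaw":0},{"delta_pos":[0,0,0],"turn":0,"jaw":0}]'
python3 -m pendant '[{"delta_pos":[0.001,0,0],"turn":0,"jaw":0},{"delta_pos":[0,0,0],"turn":0,"jaw":0}]'
python3 -m pendant '[{"delta_pos":[0.001,0,0],"turn":0,"jaw":0},{"delta_pos":[0,0,0],"turn":0,"jaw":0}]'
```

```text
clock: 14.55
tool_pos: [0.5411, 0.078, 0.2269]
tcp_rot: [0.0, 0.999, 0.049, -0.0]
wrist_force: [-2.8, -0.1, -0.7]
grip_width: 0.004
grip_force: 1.4
clock: 14.75
tool_pos: [0.5418, 0.0781, 0.2268]
tcp_rot: [0.0, 0.999, 0.049, -0.001]
wrist_force: [-4.3, 0.4, -1.2]
grip_width: 0.005
grip_force: 2.2
clock: 14.95
tool_pos: [0.5422, 0.0782, 0.2267]
tcp_rot: [0.0, 0.999, 0.049, -0.001]
wrist_force: [-6.3, -0.3, 0.4]
grip_width: 0.004
grip_force: 3.0
```

The force now climbs about 2 N per millimetre and the knob has reached about 44 mm: that's the stop. One more small nudge, then I'll back away and check.

```bash
python3 -m pendant '[{"delta_pos":[0.001,0,0],"turn":0,"jaw":0},{"delta_pos":[0,0,0],"turn":0,"jaw":0}]'
python3 -m pendant '[{"delta_pos":[-0.02,0,0],"turn":0,"jaw":0},{"delta_pos":[-0.03,0,0],"turn":0,"jaw":0},{"delta_pos":[-0.04,0,0],"turn":0,"jaw":0},{"delta_pos":[0,0,-0.04],"turn":0,"jaw":0},{"delta_pos":[0,0,-0.04],"turn":0,"jaw":0},{"delta_pos":[0,0,0],"turn":0,"jaw":0},{"delta_pos":[0,0,0],"turn":0,"jaw":0},{"delta_pos":[0,0,0],"turn":0,"jaw":0}]'
python3 - <<'E'
from h import *
G=np.array([.533,.116])
cv2.imwrite("pics/k.png",vision.capture("wrist"));vision.capture("scene")
for c in("scene","wrist"):
  for q in vision.landmark_of(c,"knob")[:1]:print(q,sel(q["centre"],G))
q=vision.silhouettes("wrist","knob")[0];c,_=cv2.findContours(q["region"].astype(np.uint8),0,2);c=max(c,key=cv2.contourArea)
(x,y),R=cv2.minEnclosingCircle(c);print(x,y,R,sel(world("wrist",[[x,y]],.219),G))
E
```

```text
clock: 15.15
tool_pos: [0.5426, 0.0782, 0.2267]
tcp_rot: [0.0, 0.999, 0.049, -0.002]
wrist_force: [-8.7, -1.3, -1.0]
grip_width: 0.003
grip_force: 3.7
clock: 15.95
tool_pos: [0.4551, 0.0695, 0.3066]
tcp_rot: [0.0, 0.999, 0.049, 0.0]
wrist_force: [-0.5, -0.7, -0.6]
grip_width: 0.006
grip_force: 0.0
{'centre': [0.5817, 0.0819, 0.2194], 'conf': 0.76} [ 0.04505238 -0.03879153]
{'centre': [0.5789, 0.0818, 0.214], 'conf': 0.88} [ 0.04225639 -0.0386115 ]
249.0 37.29747009277344 49.14377975463867 [[ 0.03143242 -0.03671084]]
```

View pics/k.png

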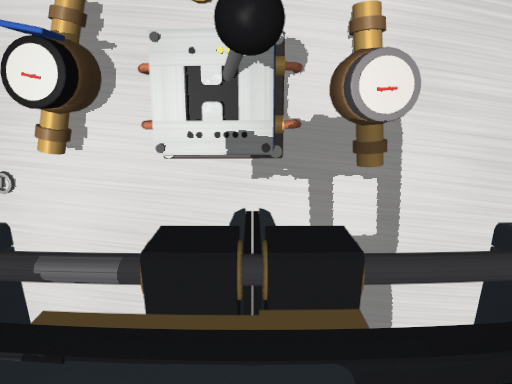

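The shank leaves the gate at the far end of the right leg (229,78) and the knob (250,18) stays put, with the fingers clear. Both cameras put the knob about 44 mm forward, and the meters have not moved.

```bash
python3 -c "
from bench import manip
print(manip.finish_job())"
```

```text
the job is handed in; nothing more can be done
None
```

The lever is fully home in the third slot (far right), pushed there with closed fingertips in the order asked, the arm is clear of everything, and I handed the job in at about 16 s.

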